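# Uncap the sample plates and present the labelled one label up

### The arm

A 6-joint arm with a two-finger parallel gripper is mounted at the origin on a cart in front of the work surface, level with it; the furniture and walls round the work are solid. World frame = base frame: x ahead of the robot, y to its left, z up, the work surface at z = 0. Lengths are in m, angles in rad, forces in N, time in s.
With the tool pointing down it reaches from about 0.375 to 0.975 m from the base axis. Payload 3.8 kg.
Tool frame: the origin (TCP) lies on the mounting face of the last link; the fingertips stand 173 mm ahead of it and the grasp point (between the pads) lies 155 mm ahead of it; z points along the fingers, y is the line along which they close (so a half turn about z gives the same grasp; the last joint's range is limited). The gripper opens to 85 mm and grips with 20 to 120 N. Pads are 22 mm wide; open, the fingers measure 114 mm over their backs; the gripper's body (76 mm by 85 mm) begins 54 mm behind the grasp point. The pads swing forward as they close: fully open they stand 13 mm farther back than shut.
Start: joints at [-1.31, 0.264, 1.604, -0, 1.274, -0.037], TCP at [0.198, -0.645, 0.405] pointing down, gripper open.
Joint ranges: [-2.63, 2.63], [-0.94, 2.18], [0.31, 2.57], [-1.31, 4.45], [0, 2.66], [-2.55, 2.55]. Speed limits (rad/s): [2.57, 2.57, 3.14, 3.14, 3.14, 3.14].

### API

Orientations are given as a rotation vector (axis times angle).
In Python, from workcell import bot gives the robot as it stands.
- The arm moves only by the tool drive_tool, never from a script. Its argument "increments" is a list of rows, each an object with "delta_pos": the shift along the tool's x, y, z in mm, a list of three; "turn": the turn about the tool's z in rad; "jaw": the opening, from -1 (shut) to 1 (fully open). A call has 1 to 8 rows; each row shifts and turns the commanded pose from where the row before left it, along the tool's axes as they then stand; what a row does not reach is not made up. A row lasts 1/12 s, in which the tool goes at most 41.7 mm and 7.16 degrees, less where a joint would pass 70% of its speed; a pose out of reach is approached as far as the arm can. A call is refused whole if a number of a shift passes 41.7 or a number of a turn 0.125, either way. A call with a gripper value outside its range is refused whole. The fingers move at their own pace and stop on an object; "grip_force" is the grip in N (left out, the last holds). Time passes only in rows, so rows that do not move let the fingers close. It gives the time, the measured TCP pose, the force, the opening and the grip force at its end, in the units of the state.
- bot.read_state(): the state, without advancing time (a new reading comes with each control period).
- bot.read_camera(name): name is "side" or "top"; returns a dict with "pixels" (420x560x3 uint8, red, green, blue), "fovy" (degrees; the focal length in pixels is half the picture's height over the tangent of half this angle, whatever the lens; pixels are square), "cx", "cy" (the principal point, pixels), "camera_from_world" (4x4, takes a point from world to camera coordinates). Camera axes: x right, y down, z forward; pixel columns grow to the right and rows downward; lengths in m; the calibration is good to about 2 mm. A picture is of the moment at which its call begins. There is no depth.
- bot.finish_job(): hands the job in; it is judged then, once.
The state is a dict: "time": time; "q": joint angles; "joint_vel": joint speeds; "joint_torque": joint torques, N m; "tool_pos": TCP position; "tcp_rot": TCP orientation; "wrist_force": force on the tool from outside, world axes, zero at the start; "torque": the same for the moment, N m; "width": opening from 0.0 (shut) to 1.0 (fully open); "grip_force": force on a finger pad.
Only numpy, scipy, OpenCV 4.12 (cv2) and the standard library are available. Lean on these libraries where they do the work, as an engineer would, in place of code of your own. Each camera call takes 0.05 s, during which the arm holds its last target. There are 200 camera calls.

### The job

Two glass colour-sample plates stand on edge in the dock with one end of each hidden under the sliding blue cap; one plate has a frosted label end, marked by a small notch in its upper corner, the other is plain. Pull the cap back by its knob until those ends are fully uncovered, then take the notched plate by its clear glass, never touching the frosted end with the fingers, and lift it out well above the bench. Finish while holding it still in the air with the label face of the frosted end (the side with the orange stripe) turned upward, tipped at least half-way from upright towards level, and leave the plain plate in its slot and the other things where they are.

Things in the scene. Friction and masses are not known exactly. Their poses are not given: they have to be found in the camera images.
- dock: Grey fixed dock, a base plate 200 x 124 mm and 8 mm thick, lying on the bench, turned any way about the vertical. Origin: centre of its underside, on the bench top; x along the two slots, towards the cap's side. The slots run along x at y = +32 mm and y = -32 mm, their floor is 8 mm above the bench; each is 9.6 mm wide between black walls 5 mm thick that reach 24 mm above the bench (x -90 to +28 mm). Each plate's centre stands at x = -30 mm in the dock.
- cap (a joint): Blue cap (52 mm along x, 110 mm wide, top face 78 mm above the bench) that slides along the dock's +x. 0 = shut, covering the dock from x = -12 to +40 mm and so the +x ends of both plates; 0.05 = its stop, fully back, at which both plates are uncovered. Stiff: about 4 N of friction hold it wherever it is left, there is no spring.
- cap_knob (a point): Grip point of the round black knob on the cap, 24 mm across and 26 mm tall (78 to 104 mm above the bench), on its axis 92 mm above the bench; moves with the cap. At joint 0 it is at x = +14 mm, y = 0 in the dock; pull it along the dock's +x. Axes as the dock's.
- sample: The notched glass plate, 120 x 8 x 60 mm, about 0.12 kg, on its long edge in one of the slots, its frosted end towards the dock's +x. Origin: centre of its lower edge; x along its length to the frosted end, y out of the label face, z up to the long edge with the notch. Same turn as the dock. The outermost 35 mm at +x (x from 25 to 60 mm) are the frosted end; the rest (x -60 to 25 mm) is clear glass.
- sample_center (a point): Centre of the notched plate, half-way up (30 mm above its lower edge, 38 mm above the bench in the dock); same axes as the plate: x to the frosted end, y out of the label face, z to the notched long edge.
- sample_frosted (a point): Centre of the frosted end of the notched plate, x = 42.5 mm from its centre; same axes.
- sample_notch (a point): The notch, 12 x 12 mm, cut out of the upper corner of the frosted end, x = 54 mm from the plate's centre and 24 mm above it; same axes.
- sample_label: The frosted label end of the notched plate as a solid of its own (35 x 8 x 60 mm less the notch), fixed to the plate: white with an orange stripe on the label face (+y), pale grey on its back and edges; its origin and axes are those of sample. Fingers must not touch it.
- blank_center (a point): Centre of the plain glass plate, 120 x 8 x 60 mm, no frosting and no notch, standing in the other slot 64 mm away.
- steel_jar_center (a point): Bystander: grey lidded jar with a red band, 78 mm across, 107 mm tall; half-way up.
- plum_tin_center (a point): Bystander: small tin with plum wax, 58 mm across, 50 mm tall; half-way up.
- orange_study_center (a point): Bystander: small orange and green painted panel lying flat, 81 x 96 x 11 mm; half-way up.
- tape_center (a point): Bystander: roll of masking tape lying flat, 93 mm across, 24 mm high; half-way up.
There are look-alikes about, which are no part of the job. Leave any purple or red look-alike of the sample alone.

How it is judged:
On the way, in this order (a step that is already met when the one before it is completed fails the run):
1. the cap is pulled back and both plate ends are uncovered, the plates still in the dock (value of joint cap above 0.04 m and height (world z) of sample_center below 0.05 m), for 0.2 s.
2. the notched plate is lifted clear of the dock in the fingers (contact force between the fingers and sample above 1 N and contact force between dock and sample below 0.1 N and height (world z) of sample_center above 0.12 m), for 0.2 s.
At the end, for the whole second after the job is handed in: The cap is back by more than 40 mm; the notched plate is held still in the fingers, clear of the dock, its centre more than 150 mm above the bench, its label face's normal within 55 degrees of straight up; the plain plate is in its slot (within 20 mm of its start) (contact force between the fingers and sample above 1 N and contact force between dock and sample below 0.1 N and height (world z) of sample_center above 0.15 m and angle between sample_center's own y axis and vertical below 0.96 rad and linear speed of sample below 0.03 m/s and angular speed of sample below 0.2 rad/s and value of joint cap above 0.04 m and distance of blank_center from where it was at the start of the episode below 0.02 m); the arm keeps its last pose, push and grip.
It fails at once if the fingers touch the frosted label end (contact force between the fingers and sample_label above 0.5 N).
It fails at once if the plain plate is taken out or knocked over (distance of blank_center from where it was at the start of the episode above 0.025 m).
It fails at once if a bystander is moved (distance of any of steel_jar_center, plum_tin_center, orange_study_center, tape_center from where it was at the start of the episode above 0.03 m).
It also fails if it takes over 45 s, if anything falls off the work surface, if the arm or the gripper's body presses on something with over 40 N, if the wrist force passes 120 N, or if a joint passes its speed limit or range.

## Working session

There is one attempt and no reset: what is moved stays moved. The work goes in short steps, Python scripts to look and compute and a tool call to move; the robot and the scene stay as the last step left them, time stands still between calls to the robot, and variables do not carry over. Pictures are saved under pics/ and viewed, at most 10 in all, crops included, and the job is handed in when it is done.

Besides the shell and the picture viewer there is one more tool, called after "Call:" as name([rows], argument=value, ...), one row to a line, values as JSON. drive_tool: Moves the arm, as the interface text tells. Its arguments: {"type":"object","properties":{"increments":{"type":"array"},"grip_force":{"type":"number"}},"required":["increments"]}

```bash
mkdir -p pics; ls; cat > h.py <<'E'
import numpy as np, cv2
from scipy.spatial.transform import Rotation as R
from workcell import bot
def cam(n):
    c=bot.read_camera(n); p=c["pixels"]; f=p.shape[0]/2/np.tan(np.radians(c["fovy"])/2)
    return p,f,c["cx"],c["cy"],np.array(c["camera_from_world"])
def proj(c,P):
    P=np.atleast_2d(P); q=P@c[4][:3,:3].T+c[4][:3,3]; return q[:,:2]/q[:,2:]*c[1]+[c[2],c[3]]
def unproj(c,uv,z):
    d=np.array([(uv[0]-c[2])/c[1],(uv[1]-c[3])/c[1],1])@c[4][:3,:3]; o=-c[4][:3,:3].T@c[4][:3,3]
    return o+d*(z-o[2])/d[2]
E
python3 - <<'E'
from h import *
for n in("side","top"):
    c=cam(n); cv2.imwrite(f"pics/{n}0.png",c[0][...,::-1]); print(n,c[1:])
print(bot.read_state())
E
```

```text
pics
side (np.float64(460.19937413787676), 274.03348888716215, 210.71237955966012, array([[-0.8926399 , -0.45070561,  0.00764575,  0.5286228 ],
       [-0.24254589,  0.46593646, -0.8509258 ,  0.22446799],
       [ 0.37995459, -0.76142477, -0.52523027,  0.94348136],
       [ 0.        ,  0.        ,  0.        ,  1.        ]]))
top (np.float64(546.0729374212739), 271.72555757294845, 204.91927135675505, array([[ 0.01284816, -0.99978911,  0.01602033, -0.01731568],
       [-0.99690995, -0.01404957, -0.07728621,  0.62181449],
       [ 0.07749499, -0.01497784, -0.99688023,  1.68733421],
       [ 0.        ,  0.        ,  0.        ,  1.        ]]))
{'time': 0.1, 'q': array([-1.30987833e+00,  2.64679777e-01,  1.60525593e+00, -7.60501230e-06,
        1.27371893e+00, -3.68859364e-02]), 'joint_vel': array([-0.00114841, -0.00022731, -0.00355114,  0.00194951, -0.0001805 ,
       -0.00167989]), 'joint_torque': array([-8.70879671e-05, -5.16708577e+01, -3.68588269e+01, -1.02845563e-04,
        6.30202296e-03, -2.29317459e-05]), 'tool_pos': array([ 0.19798359, -0.64497955,  0.40347486]), 'tcp_rot': array([-3.10480346e+00, -4.65762227e-01,  3.73160165e-04]), 'wrist_force': array([-0.17929398,  1.18196985,  0.59487623]), 'torque': array([-0.03666217, -0.03317991, -0.02325921]), 'grip_force': 0.0, 'width': 1.0011939878330955}
```

View pics/side0.png

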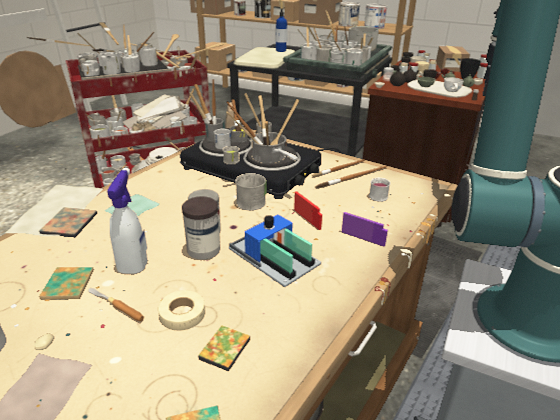

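View pics/top0.png

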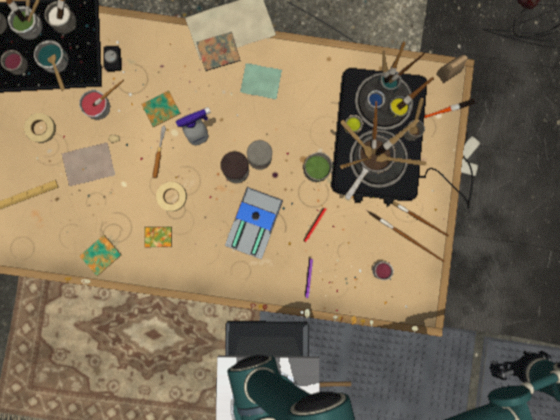

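The dock is at about (255,222) in the top picture and (275,247) in the side one. The knob is at (256,215) top and (269,222) side. Two green plates stand in the slots. The red plate (top 315,225) and purple plate (top 309,277) are the look-alikes. Next I'll enlarge both crops.

```bash
python3 - <<'E'
import cv2,numpy as np
a=cv2.imread("pics/side0.png")[200:290,220:330]; b=cv2.imread("pics/top0.png")[180:265,215:300]
a=cv2.resize(a,None,fx=6,fy=6,interpolation=cv2.INTER_CUBIC);b=cv2.resize(b,None,fx=7,fy=7,interpolation=cv2.INTER_CUBIC)
cv2.imwrite("pics/s1.png",a);cv2.imwrite("pics/t1.png",b)
E
```

```text
(no output)
```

View pics/s1.png

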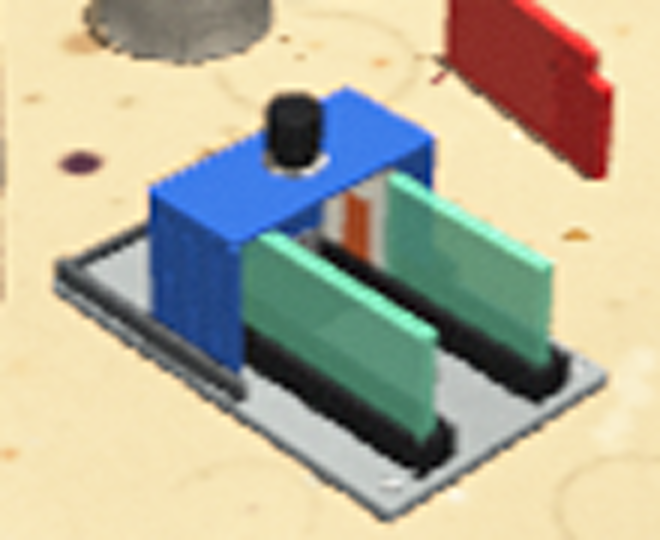

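View pics/t1.png

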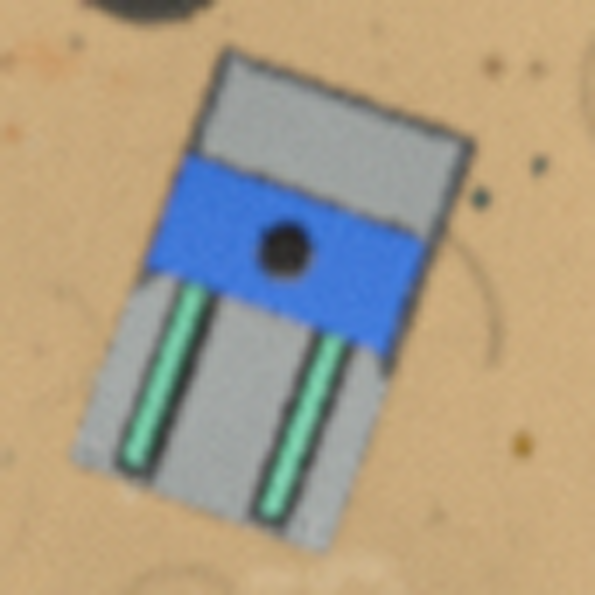

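The two candidates are the green plates in the dock. In the enlarged side crop, the far one at about (470,270) shows the white label end with an orange stripe at (355,225) under the cap, so it is the sample. In the top crop it is the right-hand plate (300,425), at dock y = -32, with its label facing the other plate. The near one at (345,340) is plain. I'll confirm the notch once the cap is back.

```bash
cat >> h.py <<'E'
def dock(c):
    px=np.array([(228,48),(472,142),(325,550),(75,462)])/7+[215,180]
    return np.array([unproj(c,p-0.0,0.008) for p in px])
E
python3 - <<'E'
from h import *
from scipy.optimize import least_squares
c=cam("top");s=cam("side")
P=dock(c); print(P.round(4))
L=np.array([(100,62,8),(100,-62,8),(-100,-62,8),(-100,62,8)])/1e3
def W(p,q): return R.from_euler('z',p[2]).apply(q)+[p[0],p[1],0]
# plate tops + knob + side corners too
tp=np.array([(228,48),(472,142),(325,550),(75,462),(285,235),(135,465),(270,517)])/7+[215,180]
tl=np.vstack([L,[(.014,0,.104),(-.090,.032,.068),(-.090,-.032,.068)]])
sp=np.array([(388,518),(606,378),(57,272),(295,104),(434,330),(550,266)])/6+[220,200]
sl=np.array([(-.1,.062,.004),(-.1,-.062,.004),(.1,.062,.004),(.014,0,.104),(-.09,.032,.068),(-.09,-.032,.068)])
f=lambda p:np.r_[(proj(c,W(p,tl))-tp).ravel(),(proj(s,W(p,sl))-sp).ravel()]
r=least_squares(f,[P[:,0].mean(),P[:,1].mean(),-.3],loss='soft_l1'); print(r.x,f(r.x).round(1))
p=r.x
for n,q in dict(knob=(.014,0,.092),knobback=(.064,0,.092),sample=(-.03,-.032,.038),blank=(-.03,.032,.038)).items(): print(n,W(p,np.array([q])).round(4))
st=bot.read_state(); Rm=R.from_rotvec(st['tcp_rot']).as_matrix(); print(Rm.round(3))
for n,uv in dict(area1=(290,118),area2=(215,275),jarR=(250,165),edgebot=(230,300),study=(158,237),tape=(171,196),tin=(383,270),area3=(370,235),red=(315,225),purple=(309,277),jar2=(317,167),g=(120,205),redb=(94,104)).items(): print(n,unproj(c,uv,0.0).round(3))
E
```

```text
[[ 0.6796  0.0681  0.008 ]
 [ 0.6384 -0.0429  0.008 ]
 [ 0.4539  0.021   0.008 ]
 [ 0.4918  0.1337  0.008 ]]
[ 0.5672309   0.04615197 -0.35026124] [-0.6 -0.9  1.1 -0.4 -0.4  0.6 -1.6 -0.9 -0.6  3.  -1.1 -1.  -0.7 -0.9
  0.5 -1.1  1.4 -1.2 -0.4  0.8  1.8 -0.4 -0.1 -0.4  0.4 -1.2]
knob [[0.5804 0.0413 0.092 ]]
knobback [[0.6273 0.0242 0.092 ]]
sample [[0.5281 0.0264 0.038 ]]
blank [[0.55   0.0865 0.038 ]]
[[ 0.956  0.293 -0.   ]
 [ 0.293 -0.956  0.001]
 [ 0.    -0.001 -1.   ]]
area1 [ 0.905 -0.065  0.   ]
area2 [0.401 0.166 0.   ]
jarR [0.751 0.062 0.   ]
edgebot [0.323 0.118 0.   ]
study [0.517 0.348 0.   ]
tape [0.648 0.311 0.   ]
tin [ 0.423 -0.364  0.   ]
area3 [ 0.533 -0.323  0.   ]
red [ 0.562 -0.147  0.   ]
purple [ 0.398 -0.13   0.   ]
jar2 [ 0.748 -0.153  0.   ]
g [0.617 0.471 0.   ]
redb [0.941 0.565 0.   ]
```

Call:
drive_tool([
  {"delta_pos": [0,0,0],"turn": 0.108,"jaw": 1},
  {"delta_pos": [0,0,0],"turn": 0.108,"jaw": 1},
  {"delta_pos": [0,0,0],"turn": 0.108,"jaw": 1},
  {"delta_pos": [0,0,0],"turn": 0.108,"jaw": 1},
  {"delta_pos": [0,0,0],"turn": 0.108,"jaw": 1},
  {"delta_pos": [0,0,0],"turn": 0.108,"jaw": 1},
  {"delta_pos": [6,-38,0],"turn": 0,"jaw": 1},
  {"delta_pos": [6,-38,0],"turn": 0,"jaw": 1},
], grip_force=40)

```text
time: 0.87
tool_pos: [0.2348, -0.5784, 0.4038]
tcp_rot: [-3.092, 0.552, 0.001]
wrist_force: [1.4, -0.8, 0.4]
width: 0.997
grip_force: 0.0
```

Call:
drive_tool([
  {"delta_pos": [6,-38,0],"turn": 0,"jaw": 1},
  {"delta_pos": [6,-38,0],"turn": 0,"jaw": 1},
  {"delta_pos": [6,-38,0],"turn": 0,"jaw": 1},
  {"delta_pos": [6,-38,0],"turn": 0,"jaw": 1},
  {"delta_pos": [6,-38,0],"turn": 0,"jaw": 1},
  {"delta_pos": [6,-38,0],"turn": 0,"jaw": 1},
  {"delta_pos": [6,-38,0],"turn": 0,"jaw": 1},
  {"delta_pos": [6,-38,0],"turn": 0,"jaw": 1},
])

```text
time: 1.53
tool_pos: [0.3851, -0.3071, 0.4047]
tcp_rot: [3.093, -0.548, 0.0]
wrist_force: [0.6, -0.1, -0.0]
width: 1.003
grip_force: 0.0
```

```bash
cat >> h.py <<'E'
from scipy.optimize import least_squares
def W(p,q): return R.from_euler('z',p[2]).apply(np.atleast_2d(q))+[p[0],p[1],0]
def fit(c,s,tp,tl,sp,sl):
    f=lambda p:np.r_[(proj(c,W(p,tl))-tp).ravel(),(proj(s,W(p,sl))-sp).ravel()]
    r=least_squares(f,[.567,.046,-.35],loss='soft_l1'); return r.x,f(r.x)
def go(P):  # tool-frame delta in mm from the present TCP to TCP position P
    st=bot.read_state(); T=R.from_rotvec(st['tcp_rot']); return (T.inv().apply(np.array(P)-st['tool_pos'])*1e3).round(1), T.as_matrix()[:,0].round(3), st['tool_pos'].round(4)
E
python3 - <<'E'
from h import *
c=cam("top");s=cam("side")
cr=lambda a,k,o:(np.array(a)+.5)/k-.5+o
L=np.array([(100,62,8),(100,-62,8),(-100,-62,8),(-100,62,8)])/1e3
tp=cr([(228,48),(472,142),(325,550),(75,462),(285,250),(135,465),(270,517)],7,[215,180])
tl=np.vstack([L,[(.014,0,.104),(-.090,.032,.068),(-.090,-.032,.068)]])
sp=cr([(388,518),(606,378),(57,272),(295,104),(434,330),(550,266)],6,[220,200])
sl=np.array([(-.1,.062,.004),(-.1,-.062,.004),(.1,.062,.004),(.014,0,.104),(-.09,.032,.068),(-.09,-.032,.068)])
p,f=fit(c,s,tp,tl,sp,sl); print(p,f.round(1)); np.save("p.npy",p)
k=W(p,(.014,0,.092))[0]; print(k, go([k[0],k[1],.35]), bot.read_state()['q'])
E
```

```text
[ 0.56833242  0.04663602 -0.34926591] [-0.4 -0.8  1.4 -0.4 -0.1  0.7 -1.3 -0.8 -0.3  0.9 -0.8 -0.9 -0.4 -0.8
  0.4 -0.7  1.3 -0.8 -0.5  1.2  1.7 -0.  -0.1  0.   0.3 -0.8]
[0.58148716 0.04184511 0.092     ] (array([  66.4, -392. ,   55.5]), array([ 0.941, -0.338,  0.   ]), array([ 0.3865, -0.3048,  0.4046])) [-0.71911758 -0.08629872  1.98375907  0.00234166  1.24482428  1.19554963]
```

Call:
drive_tool([
  {"delta_pos": [6.6,-39,0],"turn": 0,"jaw": 1},
  {"delta_pos": [6.6,-39,0],"turn": 0,"jaw": 1},
  {"delta_pos": [6.6,-39,0],"turn": 0,"jaw": 1},
  {"delta_pos": [6.6,-39,0],"turn": 0,"jaw": 1},
  {"delta_pos": [6.6,-39,0],"turn": 0,"jaw": 1},
  {"delta_pos": [6.6,-39,0],"turn": 0,"jaw": 1},
  {"delta_pos": [6.6,-39,10],"turn": 0,"jaw": 1},
  {"delta_pos": [6.6,-39,10],"turn": 0,"jaw": 1},
])

```text
time: 2.3
tool_pos: [0.5424, -0.0329, 0.3854]
tcp_rot: [3.093, -0.548, 0.004]
wrist_force: [0.0, 0.5, 0.8]
width: 1.003
grip_force: 0.0
```

Call:
drive_tool([
  {"delta_pos": [6.6,-39,15],"turn": 0,"jaw": 1},
  {"delta_pos": [6.6,-39,20],"turn": 0,"jaw": 1},
  {"delta_pos": [0,0,0],"turn": 0,"jaw": 1},
  {"delta_pos": [0,0,0],"turn": 0,"jaw": 1},
])

```text
time: 2.63
tool_pos: [0.5792, 0.0333, 0.3489]
tcp_rot: [3.093, -0.542, -0.006]
wrist_force: [-0.0, -0.9, 0.4]
width: 1.0
grip_force: 0.0
```

```bash
python3 - <<'E'
from h import *
p=np.load("p.npy");k=W(p,(.014,0,.092))[0]; print(go([k[0],k[1],.257]))
E
```

```text
(array([-0.4, -9. , 91.8]), array([ 0.94 , -0.34 , -0.004]), array([0.5792, 0.0333, 0.3489]))
```

Now down over the knob and close.

Call:
drive_tool([
  {"delta_pos": [0,-9,20],"turn": 0,"jaw": 1},
  {"delta_pos": [0,0,30],"turn": 0,"jaw": 1},
  {"delta_pos": [0,0,30],"turn": 0,"jaw": 1},
  {"delta_pos": [0,0,12],"turn": 0,"jaw": 0.3},
  {"delta_pos": [0,0,0],"turn": 0,"jaw": -1},
  {"delta_pos": [0,0,0],"turn": 0,"jaw": -1},
  {"delta_pos": [0,0,0],"turn": 0,"jaw": -1},
  {"delta_pos": [0,0,0],"turn": 0,"jaw": -1},
])

```text
time: 3.3
tool_pos: [0.584, 0.0415, 0.2622]
tcp_rot: [-3.087, 0.55, -0.009]
wrist_force: [4.0, 24.1, 0.5]
width: 0.299
grip_force: 12.0
```

Call:
drive_tool([
  {"delta_pos": [0,0,0],"turn": 0,"jaw": -1},
  {"delta_pos": [0,0,0],"turn": 0,"jaw": -1},
  {"delta_pos": [0,0,0],"turn": 0,"jaw": -1},
  {"delta_pos": [0,0,0],"turn": 0,"jaw": -1},
])

```text
time: 3.63
tool_pos: [0.5842, 0.0429, 0.2625]
tcp_rot: [-3.087, 0.547, -0.011]
wrist_force: [2.7, 11.3, -0.9]
width: 0.253
grip_force: 39.1
```

Call:
drive_tool([
  {"delta_pos": [8,0,0],"turn": 0,"jaw": -1},
  {"delta_pos": [8,0,0],"turn": 0,"jaw": -1},
  {"delta_pos": [8,0,0],"turn": 0,"jaw": -1},
  {"delta_pos": [8,0,0],"turn": 0,"jaw": -1},
  {"delta_pos": [8,0,0],"turn": 0,"jaw": -1},
  {"delta_pos": [7,0,0],"turn": 0,"jaw": -1},
  {"delta_pos": [0,0,0],"turn": 0,"jaw": -1},
  {"delta_pos": [0,0,0],"turn": 0,"jaw": -1},
])

```text
time: 4.3
tool_pos: [0.628, 0.0274, 0.2625]
tcp_rot: [-3.086, 0.547, -0.007]
wrist_force: [-0.6, 12.4, 2.6]
width: 0.257
grip_force: 39.3
```

Call:
drive_tool([
  {"delta_pos": [2,0,0],"turn": 0,"jaw": -1},
  {"delta_pos": [0,0,0],"turn": 0,"jaw": -1},
  {"delta_pos": [0,0,0],"turn": 0,"jaw": -1},
])

```text
time: 4.55
tool_pos: [0.6287, 0.0272, 0.2624]
tcp_rot: [-3.086, 0.547, -0.001]
wrist_force: [-3.7, 13.9, 5.6]
width: 0.256
grip_force: 39.7
```

Call:
drive_tool([
  {"delta_pos": [0,0,0],"turn": 0,"jaw": 1},
  {"delta_pos": [0,0,0],"turn": 0,"jaw": 1},
  {"delta_pos": [0,0,0],"turn": 0,"jaw": 1},
  {"delta_pos": [0,0,-30],"turn": 0,"jaw": 1},
  {"delta_pos": [0,0,-40],"turn": 0,"jaw": 1},
  {"delta_pos": [0,0,-40],"turn": 0,"jaw": 1},
  {"delta_pos": [0,35,-40],"turn": 0,"jaw": 1},
  {"delta_pos": [0,40,0],"turn": 0,"jaw": 1},
])

```text
time: 5.22
tool_pos: [0.6081, -0.0387, 0.4109]
tcp_rot: [-3.093, 0.541, -0.027]
wrist_force: [2.4, -1.1, 2.3]
width: 1.0
grip_force: 0.0
```

Call:
drive_tool([
  {"delta_pos": [0,40,0],"turn": 0,"jaw": 1},
  {"delta_pos": [0,40,0],"turn": 0,"jaw": 1},
  {"delta_pos": [0,40,0],"turn": 0,"jaw": 1},
  {"delta_pos": [0,0,0],"turn": 0,"jaw": 1},
])

```text
time: 5.55
tool_pos: [0.5617, -0.1583, 0.4015]
tcp_rot: [3.088, -0.555, 0.001]
wrist_force: [0.3, 0.9, -0.2]
width: 0.997
grip_force: 0.0
```

```bash
python3 - <<'E'
from h import *
cr=lambda n,a:cv2.resize(cam(n)[0][a[1]:a[3],a[0]:a[2],::-1],None,fx=5,fy=5,interpolation=cv2.INTER_CUBIC)
a=cr("side",(225,195,335,290));b=cr("top",(225,180,275,275))
h=max(a.shape[0],b.shape[0]); im=np.zeros((h,a.shape[1]+b.shape[1],3),np.uint8); im[:a.shape[0],:a.shape[1]]=a; im[:b.shape[0],a.shape[1]:]=b
cv2.imwrite("pics/c2.png",im); print(im.shape)
E
```

```text
(475, 800, 3)
```

View pics/c2.png

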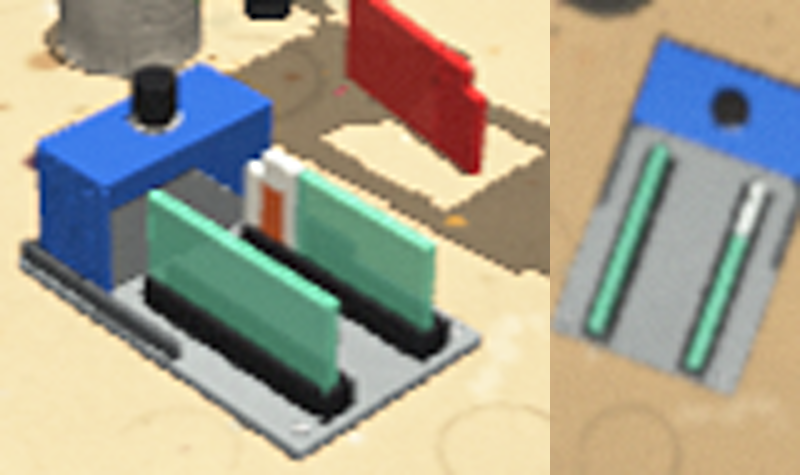

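The picture shows the cap fully back. The far plate has the white end with the orange stripe (273,215) and the notch at (252,165), so it is the sample. In the top half it is the right-hand plate, from (755,185) to (693,368).

```bash
python3 - <<'E'
from h import *
p=np.load("p.npy");c=cam("top")
for a in((757,183),(693,369),(660,148),(598,333)):
    uv=[(a[0]-550+.5)/5-.5+225,(a[1]+.5)/5-.5+180]; w=unproj(c,uv,.068); print((R.from_euler('z',-p[2]).apply(w-[p[0],p[1],0])*1e3).round(1))
k=W(p,(-.040,-.032,.0))[0]; print(k,go([k[0],k[1],.36]),bot.read_state()['q'].round(2))
E
```

```text
[ 27.6 -30.3  68. ]
[-91.8 -34.1  68. ]
[26.5 32.6 68. ]
[-91.9  27.5  68. ]
[0.51979679 0.03025637 0.        ] (array([-104.6, -156.8,   41. ]), array([ 0.939, -0.345,  0.001]), array([ 0.5638, -0.1531,  0.4011])) [-0.31  0.1   1.81  0.    1.24  1.62]
```

```bash
python3 - <<'E'
from h import *
p=np.load("p.npy");c=cam("top")
hsv=cv2.cvtColor(c[0],cv2.COLOR_RGB2HSV); m=cv2.inRange(hsv,(65,60,100),(88,255,255)); m[:,:225]=0;m[:,275:]=0;m[:195]=0;m[265:]=0
n,l,s,ce=cv2.connectedComponentsWithStats(m)
for i in range(1,n):
    if s[i,4]<30: continue
    ys,xs=np.where(l==i); w=np.array([unproj(c,(x,y),.066) for x,y in zip(xs,ys)])
    q=R.from_euler('z',-p[2]).apply(w-[p[0],p[1],0])*1e3; u,S,v=np.linalg.svd(q[:,:2]-q[:,:2].mean(0)); print(len(xs),q.mean(0).round(1),np.arctan2(v[0,1],v[0,0])%np.pi, q[:,0].min(),q[:,0].max())
E
```

```text
156 [-32.7  31.3  66. ] 0.007748526998309302 -92.62211127174744 27.644913560104655
115 [-49.1 -32.7  66. ] 0.004511470235504245 -91.98280303378445 -7.47147232895783
```

Call:
drive_tool([
  {"delta_pos": [-26,-39,0],"turn": 0,"jaw": -0.1},
  {"delta_pos": [-26,-39,0],"turn": 0,"jaw": -0.1},
  {"delta_pos": [-26,-39,10],"turn": 0,"jaw": -0.1},
  {"delta_pos": [-26.6,-39.8,31],"turn": 0,"jaw": -0.1},
  {"delta_pos": [0,0,0],"turn": 0,"jaw": -0.1},
  {"delta_pos": [0,0,0],"turn": 0,"jaw": -0.1},
  {"delta_pos": [0,0,0],"turn": 0,"jaw": -0.1},
])

```text
time: 6.33
tool_pos: [0.5267, 0.0035, 0.3693]
tcp_rot: [3.094, -0.543, 0.001]
wrist_force: [-0.1, 0.1, 0.5]
width: 0.449
grip_force: 0.0
```

```bash
python3 - <<'E'
from h import *
p=np.load("p.npy")
k=W(p,(-.040,-.0325,.0))[0]; print(k,go([k[0],k[1],.205]))
E
```

```text
[0.51962569 0.02978656 0.        ] (array([-15.7, -22.3, 164.3]), array([ 0.94 , -0.34 ,  0.001]), array([0.5267, 0.0035, 0.3693]))
```

Call:
drive_tool([
  {"delta_pos": [-15.7,-22.3,0],"turn": 0,"jaw": -0.1},
  {"delta_pos": [0,0,36],"turn": 0,"jaw": -0.1},
  {"delta_pos": [0,0,36],"turn": 0,"jaw": -0.1},
  {"delta_pos": [0,0,0],"turn": 0,"jaw": -0.1},
  {"delta_pos": [0,0,0],"turn": 0,"jaw": -0.1},
])

```text
time: 6.75
tool_pos: [0.5189, 0.028, 0.296]
tcp_rot: [3.092, -0.549, -0.007]
wrist_force: [0.8, -0.1, 1.2]
width: 0.45
grip_force: 0.0
```

```bash
python3 - <<'E'
from h import *
p=np.load("p.npy")
k=W(p,(-.040,-.0325,.0))[0]; print(k,go([k[0],k[1],.205]))
E
```

```text
[0.51962569 0.02978656 0.        ] (array([ 0.4, -2.1, 91. ]), array([ 0.939, -0.344, -0.004]), array([0.5189, 0.028 , 0.296 ]))
```

Call:
drive_tool([
  {"delta_pos": [0,-2,30],"turn": 0,"jaw": -0.1},
  {"delta_pos": [0,0,30],"turn": 0,"jaw": -0.1},
  {"delta_pos": [0,0,30],"turn": 0,"jaw": -0.1},
  {"delta_pos": [0,0,0],"turn": 0,"jaw": -0.1},
  {"delta_pos": [0,0,0],"turn": 0,"jaw": -1},
  {"delta_pos": [0,0,0],"turn": 0,"jaw": -1},
  {"delta_pos": [0,0,0],"turn": 0,"jaw": -1},
  {"delta_pos": [0,0,0],"turn": 0,"jaw": -1},
])

```text
time: 7.42
tool_pos: [0.5222, 0.0309, 0.2103]
tcp_rot: [-3.091, 0.547, -0.01]
wrist_force: [2.7, 3.1, 2.9]
width: 0.084
grip_force: 42.6
```

Call:
drive_tool([
  {"delta_pos": [0,0,0],"turn": 0,"jaw": -1},
  {"delta_pos": [0,0,0],"turn": 0,"jaw": -1},
  {"delta_pos": [0,0,0],"turn": 0,"jaw": -1},
  {"delta_pos": [0,0,0],"turn": 0,"jaw": -1},
])

```text
time: 7.75
tool_pos: [0.5222, 0.031, 0.2103]
tcp_rot: [-3.092, 0.547, -0.01]
wrist_force: [3.3, 4.0, 8.0]
width: 0.082
grip_force: 43.3
```

Call:
drive_tool([
  {"delta_pos": [0,0,-10],"turn": 0,"jaw": -1},
  {"delta_pos": [0,0,-20],"turn": 0,"jaw": -1},
  {"delta_pos": [0,0,-30],"turn": 0,"jaw": -1},
  {"delta_pos": [0,0,-30],"turn": 0,"jaw": -1},
  {"delta_pos": [0,0,-30],"turn": 0,"jaw": -1},
  {"delta_pos": [0,0,-20],"turn": 0,"jaw": -1},
  {"delta_pos": [0,0,0],"turn": 0,"jaw": -1},
  {"delta_pos": [0,0,0],"turn": 0,"jaw": -1},
])

```text
time: 8.42
tool_pos: [0.5202, 0.0303, 0.3489]
tcp_rot: [3.094, -0.547, 0.005]
wrist_force: [-1.0, 0.1, -1.6]
width: 0.086
grip_force: 42.0
```

Call:
drive_tool([
  {"delta_pos": [0,0,0],"turn": 0,"jaw": -1},
  {"delta_pos": [0,0,0],"turn": 0,"jaw": -1},
])

```text
time: 8.58
tool_pos: [0.519, 0.0304, 0.345]
tcp_rot: [3.093, -0.547, -0.006]
wrist_force: [0.0, -0.4, -2.2]
width: 0.09
grip_force: 42.0
```

```bash
python3 - <<'E'
from h import *
# plate centre is 10 mm ahead (plate +x) of the grip; want the centre at (.48,-.21)
print(go([.480-.0094,-.21+.0034,.34]))
c=cam("side"); cv2.imwrite("pics/s3.png",cv2.resize(c[0][60:300,200:420,::-1],None,fx=2.5,fy=2.5,interpolation=cv2.INTER_CUBIC))
E
```

```text
(array([ 35.9, 239.2,   5.3]), array([ 0.939, -0.343, -0.004]), array([0.519 , 0.0304, 0.345 ]))
```

View pics/s3.png

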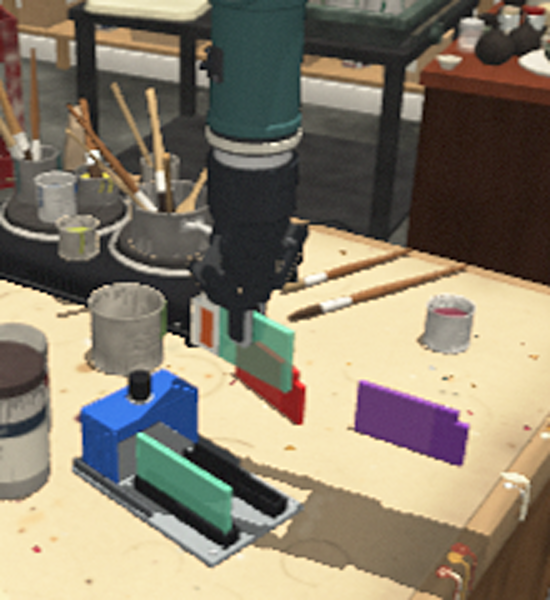

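Call:
drive_tool([
  {"delta_pos": [6,34,0],"turn": 0,"jaw": -1},
  {"delta_pos": [6,34,0],"turn": 0,"jaw": -1},
  {"delta_pos": [6,34,0],"turn": 0,"jaw": -1},
  {"delta_pos": [6,34,0],"turn": 0,"jaw": -1},
  {"delta_pos": [6,34,0],"turn": 0,"jaw": -1},
  {"delta_pos": [6,34,0],"turn": 0,"jaw": -1},
  {"delta_pos": [0,34,0],"turn": 0,"jaw": -1},
  {"delta_pos": [0,0,0],"turn": 0,"jaw": -1},
])

```text
time: 9.3
tool_pos: [0.4703, -0.2097, 0.3455]
tcp_rot: [3.09, -0.553, -0.005]
wrist_force: [0.0, 0.2, -1.6]
width: 0.087
grip_force: 42.0
```

Call:
drive_tool([
  {"delta_pos": [0,0,30],"turn": 0,"jaw": -1},
  {"delta_pos": [0,0,30],"turn": 0,"jaw": -1},
  {"delta_pos": [0,0,30],"turn": 0,"jaw": -1},
  {"delta_pos": [0,0,20],"turn": 0,"jaw": -1},
  {"delta_pos": [0,0,10],"turn": 0,"jaw": -1},
  {"delta_pos": [0,0,0],"turn": 0,"jaw": -1},
  {"delta_pos": [0,0,0],"turn": 0,"jaw": -1},
  {"delta_pos": [0,0,0],"turn": 0,"jaw": -1},
])

```text
time: 9.97
tool_pos: [0.473, -0.2056, 0.2283]
tcp_rot: [3.093, -0.547, 0.003]
wrist_force: [-0.1, -1.1, -0.1]
width: 0.086
grip_force: 42.0
```

```bash
python3 - <<'E'
from h import *
print(go([.480-.0094,-.21+.0034,.204]))
c=cam("side"); cv2.imwrite("pics/s4.png",cv2.resize(c[0][130:290,280:440,::-1],None,fx=3.5,fy=3.5,interpolation=cv2.INTER_CUBIC))
E
```

```text
(array([-2. ,  1.8, 24.3]), array([ 0.939, -0.343,  0.002]), array([ 0.473 , -0.2056,  0.2283]))
```

View pics/s4.png

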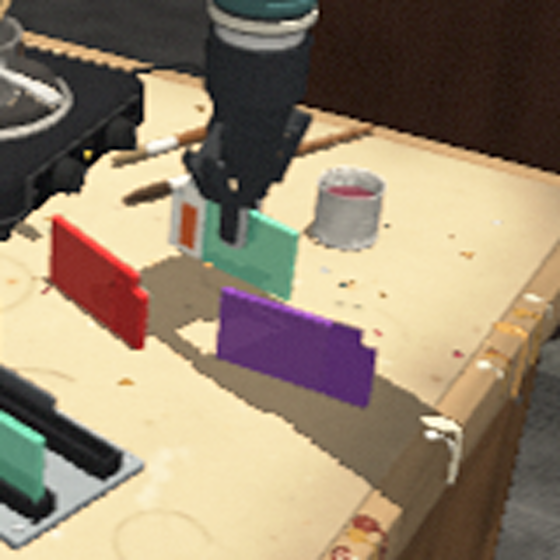

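The plate is held upright between the red and purple look-alikes and the tin, with its label (188,225) facing the camera. Next I lower it onto the bench.

Call:
drive_tool([
  {"delta_pos": [0,0,8],"turn": 0,"jaw": -1},
  {"delta_pos": [0,0,8],"turn": 0,"jaw": -1},
  {"delta_pos": [0,0,3],"turn": 0,"jaw": -1},
  {"delta_pos": [0,0,2],"turn": 0,"jaw": -1},
  {"delta_pos": [0,0,0],"turn": 0,"jaw": -1},
  {"delta_pos": [0,0,0],"turn": 0,"jaw": -1},
])

```text
time: 10.52
tool_pos: [0.4721, -0.2053, 0.2059]
tcp_rot: [-3.093, 0.547, 0.001]
wrist_force: [-0.6, -0.8, -0.3]
width: 0.086
grip_force: 42.0
```

Call:
drive_tool([
  {"delta_pos": [0,0,3],"turn": 0,"jaw": -1},
  {"delta_pos": [0,0,0],"turn": 0,"jaw": -1},
  {"delta_pos": [0,0,0],"turn": 0,"jaw": -1},
])

```text
time: 10.77
tool_pos: [0.4721, -0.2054, 0.203]
tcp_rot: [-3.093, 0.547, 0.0]
wrist_force: [-1.5, 0.6, -1.0]
width: 0.088
grip_force: 42.0
```

Call:
drive_tool([
  {"delta_pos": [0,0,2],"turn": 0,"jaw": -1},
  {"delta_pos": [0,0,0],"turn": 0,"jaw": -1},
  {"delta_pos": [0,0,0],"turn": 0,"jaw": -1},
])

```text
time: 11.02
tool_pos: [0.4725, -0.2055, 0.2024]
tcp_rot: [3.093, -0.547, 0.001]
wrist_force: [-2.8, 1.5, 7.1]
width: 0.088
grip_force: 43.3
```

Call:
drive_tool([
  {"delta_pos": [0,0,2],"turn": 0,"jaw": -1},
  {"delta_pos": [0,0,0],"turn": 0,"jaw": -1},
  {"delta_pos": [0,0,0],"turn": 0,"jaw": -1},
])

```text
time: 11.27
tool_pos: [0.4726, -0.2056, 0.2023]
tcp_rot: [-3.094, 0.547, 0.0]
wrist_force: [-8.8, 5.0, 22.5]
width: 0.086
grip_force: 45.7
```

Call:
drive_tool([
  {"delta_pos": [0,0,-2.5],"turn": 0,"jaw": -1},
  {"delta_pos": [0,0,0],"turn": 0,"jaw": -0.7},
  {"delta_pos": [0,0,0],"turn": 0,"jaw": 0},
  {"delta_pos": [0,0,0],"turn": 0,"jaw": 1},
  {"delta_pos": [0,0,0],"turn": 0,"jaw": 1},
  {"delta_pos": [0,0,-5],"turn": 0,"jaw": 1},
  {"delta_pos": [0,0,-6],"turn": 0,"jaw": 1},
  {"delta_pos": [0,0,0],"turn": 0,"jaw": 1},
])

```text
time: 11.93
tool_pos: [0.4728, -0.2057, 0.2139]
tcp_rot: [3.093, -0.547, 0.003]
wrist_force: [0.4, -0.4, 0.7]
width: 0.979
grip_force: 0.0
```

```bash
python3 - <<'E'
from h import *
c=cam("side"); cv2.imwrite("pics/s5.png",cv2.resize(c[0][150:250,300:420,::-1],None,fx=5,fy=5,interpolation=cv2.INTER_CUBIC))
E
```

```text
(no output)
```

View pics/s5.png

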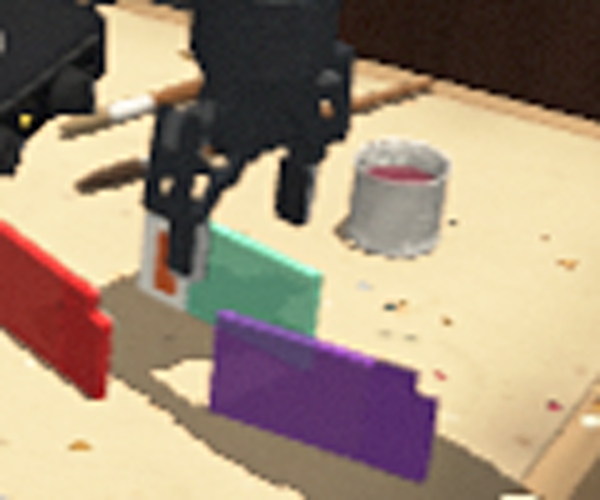

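The plate stands free on its edge. Near fingertip (180,270), far tip (295,220). Allowing for parallax, the near tip will meet the plate near (235,246), on clear glass but only about 5 mm below the top edge and closer to the frosted end than I'd like. I'll shift back 10 mm, lower 6 mm and push slowly.

Call:
drive_tool([
  {"delta_pos": [-10,0,6],"turn": 0,"jaw": 1},
  {"delta_pos": [0,15,0],"turn": 0,"jaw": 1},
  {"delta_pos": [0,12,0],"turn": 0,"jaw": 1},
  {"delta_pos": [0,6,0],"turn": 0,"jaw": 1},
  {"delta_pos": [0,5,0],"turn": 0,"jaw": 1},
  {"delta_pos": [0,5,0],"turn": 0,"jaw": 1},
  {"delta_pos": [0,5,0],"turn": 0,"jaw": 1},
  {"delta_pos": [0,5,0],"turn": 0,"jaw": 1},
])

```text
time: 12.65
tool_pos: [0.4445, -0.2522, 0.2067]
tcp_rot: [3.094, -0.547, 0.0]
wrist_force: [-0.2, 0.5, -0.4]
width: 0.998
grip_force: 0.0
```

Call:
drive_tool([
  {"delta_pos": [0,2,0],"turn": 0,"jaw": 1},
  {"delta_pos": [0,0,0],"turn": 0,"jaw": 1},
  {"delta_pos": [0,0,0],"turn": 0,"jaw": 1},
  {"delta_pos": [0,0,0],"turn": 0,"jaw": 1},
])

```text
time: 12.98
tool_pos: [0.4439, -0.2535, 0.2066]
tcp_rot: [-3.093, 0.547, 0.0]
wrist_force: [1.1, -1.0, 0.4]
width: 1.0
grip_force: 0.0
```

```bash
python3 - <<'E'
from h import *
a=cam("side")[0][150:250,300:420,::-1]
cv2.imwrite("pics/s6.png",cv2.resize(a,None,fx=5,fy=5,interpolation=cv2.INTER_CUBIC))
E
```

```text
(no output)
```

View pics/s6.png

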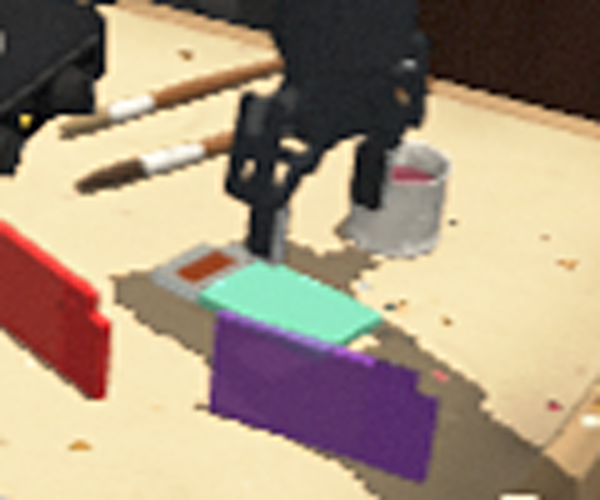

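The plate lies flat with the label up: orange stripe at (205,265), clear glass around (290,300). I'll move the arm aside and measure it with image code.

Call:
drive_tool([
  {"delta_pos": [0,0,-30],"turn": 0,"jaw": 1},
  {"delta_pos": [0,0,-40],"turn": 0,"jaw": 1},
  {"delta_pos": [0,36,-20],"turn": 0,"jaw": 1},
  {"delta_pos": [0,40,0],"turn": 0,"jaw": 1},
  {"delta_pos": [0,40,0],"turn": 0,"jaw": 1},
  {"delta_pos": [0,40,0],"turn": 0,"jaw": 1},
  {"delta_pos": [0,0,0],"turn": 0,"jaw": 1},
  {"delta_pos": [0,0,0],"turn": 0,"jaw": 1},
])

```text
time: 13.7
tool_pos: [0.3897, -0.4017, 0.2967]
tcp_rot: [3.093, -0.553, 0.0]
wrist_force: [0.7, 0.2, -0.3]
width: 1.003
grip_force: 0.0
```

```bash
python3 - <<'E'
from h import *
for n,box in(("top",(310,370,220,300)),("side",(300,420,150,250))):
    c=cam(n); hsv=cv2.cvtColor(c[0],cv2.COLOR_RGB2HSV)
    m=cv2.inRange(hsv,(65,50,90),(90,255,255)); k=np.zeros_like(m); k[box[2]:box[3],box[0]:box[1]]=255; m&=k
    nn,l,s,ce=cv2.connectedComponentsWithStats(m); i=1+s[1:,4].argmax(); ys,xs=np.where(l==i)
    w=np.array([unproj(c,(x,y),.007)[:2] for x,y in zip(xs,ys)]).astype(np.float32)*1000
    (cx,cy),wh,ang=cv2.minAreaRect(w); b=cv2.boxPoints(((cx,cy),wh,ang)); print(n,len(xs),cx,cy,wh,ang,b.round(0).tolist())
    # orange stripe
    o=cv2.inRange(hsv,(3,150,100),(14,255,255))&k; nn,l,s,ce=cv2.connectedComponentsWithStats(o)
    for j in range(1,nn):
        if s[j,4]>8: print(" orange",s[j,4],ce[j],unproj(c,ce[j],.008).round(4))
    if n=="top": cv2.imwrite("pics/t7.png",cv2.resize(c[0][210:310,290:410,::-1],None,fx=5,fy=5,interpolation=cv2.INTER_CUBIC))
E
```

```text
top 494 448.3314208984375 -240.34222412109375 (59.77086639404297, 83.89117431640625) 70.17491912841797 [[399.0, -254.0], [478.0, -283.0], [498.0, -226.0], [419.0, -198.0]]
 orange 14 [315.         225.92857143] [ 0.5586 -0.1467  0.008 ]
 orange 31 [349.41935484 243.5483871 ] [ 0.5045 -0.2558  0.008 ]
side 318 448.6304931640625 -233.35537719726562 (64.36528778076172, 89.42933654785156) 72.7480697631836 [[396.0, -251.0], [482.0, -277.0], [501.0, -216.0], [415.0, -189.0]]
 orange 33 [339.33333333 167.18181818] [ 0.5878 -0.4698  0.008 ]
 orange 13 [360.84615385 173.76923077] [ 0.51   -0.4568  0.008 ]
 orange 16 [345.5625 178.    ] [ 0.5439 -0.406   0.008 ]
 orange 24 [340.5 203. ] [ 0.5053 -0.2517  0.008 ]
```

View pics/t7.png

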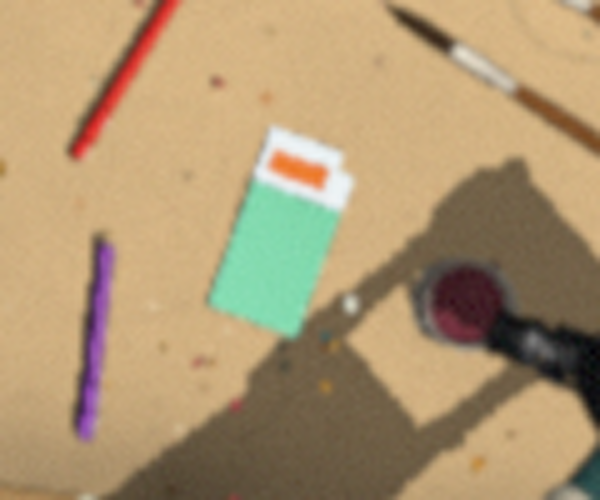

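In the top view the plate lies label up. Its clear glass runs from about (255,185) to (300,335) and is turned exactly like the tool (yaw -0.346). The gripping point is world (0.461, -0.245).

```bash
python3 - <<'E'
from h import *
print(go([.461,-.2445,.25]))
E
```

```text
(array([  13.2, -169.8,   46.3]), array([ 0.939, -0.343, -0.001]), array([ 0.3903, -0.3995,  0.2962]))
```

Call:
drive_tool([
  {"delta_pos": [2.6,-34,0],"turn": 0,"jaw": 0.65},
  {"delta_pos": [2.6,-34,0],"turn": 0,"jaw": 0.65},
  {"delta_pos": [2.6,-34,0],"turn": 0,"jaw": 0.65},
  {"delta_pos": [2.6,-34,10],"turn": 0,"jaw": 0.65},
  {"delta_pos": [2.6,-34,15],"turn": 0,"jaw": 0.65},
  {"delta_pos": [0,0,20],"turn": 0,"jaw": 0.65},
  {"delta_pos": [0,0,0],"turn": 0,"jaw": 0.65},
  {"delta_pos": [0,0,0],"turn": 0,"jaw": 0.65},
])

```text
time: 14.47
tool_pos: [0.4605, -0.2427, 0.2504]
tcp_rot: [-3.093, 0.542, 0.006]
wrist_force: [0.3, -0.6, 1.1]
width: 0.829
grip_force: 0.0
```

```bash
python3 - <<'E'
from h import *
print(go([.461,-.2445,.178]))
E
```

```text
(array([ 1.4,  1.5, 72.4]), array([ 0.94 , -0.34 , -0.004]), array([ 0.4605, -0.2427,  0.2504]))
```

Call:
drive_tool([
  {"delta_pos": [1,1.5,25],"turn": 0,"jaw": 0.65},
  {"delta_pos": [0,0,25],"turn": 0,"jaw": 0.65},
  {"delta_pos": [0,0,15],"turn": 0,"jaw": 0.65},
  {"delta_pos": [0,0,7],"turn": 0,"jaw": 0.65},
  {"delta_pos": [0,0,0],"turn": 0,"jaw": 0.65},
  {"delta_pos": [0,0,0],"turn": 0,"jaw": 0.65},
  {"delta_pos": [0,0,0],"turn": 0,"jaw": 0.65},
])

```text
time: 15.05
tool_pos: [0.4621, -0.2475, 0.1812]
tcp_rot: [3.092, -0.548, 0.004]
wrist_force: [0.2, -0.1, -0.3]
width: 0.828
grip_force: 0.0
```

Call:
drive_tool([
  {"delta_pos": [0,0,4],"turn": 0,"jaw": 0.65},
  {"delta_pos": [0,0,0],"turn": 0,"jaw": 0.65},
  {"delta_pos": [0,0,0],"turn": 0,"jaw": 0.65},
])

```text
time: 15.3
tool_pos: [0.4615, -0.2468, 0.1761]
tcp_rot: [3.093, -0.547, 0.001]
wrist_force: [-0.8, 0.1, 0.4]
width: 0.829
grip_force: 0.0
```

Call:
drive_tool([
  {"delta_pos": [0,0,4],"turn": 0,"jaw": 0.65},
  {"delta_pos": [0,0,0],"turn": 0,"jaw": 0.65},
  {"delta_pos": [0,0,0],"turn": 0,"jaw": 0.65},
])

```text
time: 15.55
tool_pos: [0.4611, -0.2465, 0.1713]
tcp_rot: [-3.093, 0.547, 0.001]
wrist_force: [0.2, 0.1, -0.0]
width: 0.823
grip_force: 0.0
```

Call:
drive_tool([
  {"delta_pos": [0,0,3],"turn": 0,"jaw": 0.65},
  {"delta_pos": [0,0,0],"turn": 0,"jaw": 0.65},
  {"delta_pos": [0,0,0],"turn": 0,"jaw": 0.65},
])

```text
time: 15.8
tool_pos: [0.4612, -0.2466, 0.1683]
tcp_rot: [-3.093, 0.547, 0.001]
wrist_force: [-1.4, 0.4, 0.5]
width: 0.824
grip_force: 0.0
```

Call:
drive_tool([
  {"delta_pos": [0,0,2],"turn": 0,"jaw": 0.65},
  {"delta_pos": [0,0,0],"turn": 0,"jaw": 0.65},
  {"delta_pos": [0,0,0],"turn": 0,"jaw": 0.65},
])

```text
time: 16.05
tool_pos: [0.4613, -0.2466, 0.1665]
tcp_rot: [-3.093, 0.547, 0.001]
wrist_force: [-0.1, 0.4, -0.2]
width: 0.819
grip_force: 0.0
```

Call:
drive_tool([
  {"delta_pos": [0,0,-2],"turn": 0,"jaw": 0.65},
  {"delta_pos": [0,0,0],"turn": 0,"jaw": 0.4},
  {"delta_pos": [0,0,0],"turn": 0,"jaw": 0},
  {"delta_pos": [0,0,0],"turn": 0,"jaw": -1},
  {"delta_pos": [0,0,0],"turn": 0,"jaw": -1},
  {"delta_pos": [0,0,0],"turn": 0,"jaw": -1},
  {"delta_pos": [0,0,0],"turn": 0,"jaw": -1},
], grip_force=50)

```text
time: 16.63
tool_pos: [0.4618, -0.2469, 0.1695]
tcp_rot: [3.093, -0.547, 0.002]
wrist_force: [-0.7, 1.0, 6.4]
width: 0.683
grip_force: 54.2
```

Call:
drive_tool([
  {"delta_pos": [0,0,-5],"turn": 0,"jaw": -1},
  {"delta_pos": [0,0,-10],"turn": 0,"jaw": -1},
  {"delta_pos": [0,0,-20],"turn": 0,"jaw": -1},
  {"delta_pos": [0,0,-30],"turn": 0,"jaw": -1},
  {"delta_pos": [0,0,-30],"turn": 0,"jaw": -1},
  {"delta_pos": [0,0,-30],"turn": 0,"jaw": -1},
  {"delta_pos": [0,0,-30],"turn": 0,"jaw": -1},
  {"delta_pos": [0,0,-30],"turn": 0,"jaw": -1},
])

```text
time: 17.3
tool_pos: [0.4608, -0.2464, 0.3555]
tcp_rot: [3.093, -0.547, 0.0]
wrist_force: [1.8, -0.5, -1.6]
width: 0.683
grip_force: 53.9
```

Call:
drive_tool([
  {"delta_pos": [0,0,-20],"turn": 0,"jaw": -1},
  {"delta_pos": [0,0,-10],"turn": 0,"jaw": -1},
  {"delta_pos": [0,0,-5],"turn": 0,"jaw": -1},
  {"delta_pos": [0,0,0],"turn": 0,"jaw": -1},
  {"delta_pos": [0,0,0],"turn": 0,"jaw": -1},
  {"delta_pos": [0,0,0],"turn": 0,"jaw": -1},
  {"delta_pos": [0,0,0],"turn": 0,"jaw": -1},
  {"delta_pos": [0,0,0],"turn": 0,"jaw": -1},
])

```text
time: 17.97
tool_pos: [0.461, -0.2465, 0.387]
tcp_rot: [-3.093, 0.547, 0.004]
wrist_force: [-1.2, 0.7, -1.2]
width: 0.687
grip_force: 53.9
```

```bash
python3 - <<'E'
from h import *
st=bot.read_state(); print(st['tool_pos'],st['width'],st['grip_force'],abs(st['joint_vel']).max())
t=st['tool_pos']; z=t[2]-.163
cl=W((t[0],t[1],-.346),np.array([(.004+a,b,z) for a,b in((-.0175,0),(.0425,0),(-.06,.03),(-.06,-.03),(.06,.03),(.06,-.03))]))
for n in("side","top"):
    c=cam(n); hsv=cv2.cvtColor(c[0],cv2.COLOR_RGB2HSV); print(n,"expected",proj(c,cl).round(0).tolist())
    e=proj(c,cl)[0]
    for nm,lo,hi in(("green",(65,50,90),(90,255,255)),("orange",(3,150,100),(14,255,255))):
        m=cv2.inRange(hsv,lo,hi); nn,l,s,ce=cv2.connectedComponentsWithStats(m)
        for j in range(1,nn):
            if s[j,4]>15 and np.linalg.norm(ce[j]-e)<60: print(nm,s[j],ce[j].round(1))
E
```

```text
[ 0.46101946 -0.24646442  0.38699627] 0.6869604140548501 53.94781172275543 0.008833061875160872
side expected [[367.0, 138.0], [349.0, 131.0], [374.0, 146.0], [388.0, 139.0], [336.0, 132.0], [351.0, 126.0]]
green [359 130  30  18 319] [371.6 139.1]
orange [344 129   8   5  20] [348.2 131.6]
orange [331 166  12   5  23] [336.4 168. ]
top expected [[357.0, 263.0], [364.0, 243.0], [341.0, 274.0], [362.0, 282.0], [356.0, 233.0], [376.0, 241.0]]
green [365 243  12  18  93] [370.4 251.8]
green [351 246   8   5  27] [354.3 248.4]
green [372 249  38  32 573] [390.5 264.2]
green [343 259  12  19 135] [348.5 268.4]
green [406 268  13  18  99] [411.7 276.8]
green [357 273   9   9  48] [361.  277.2]
green [343 317   7   8  19] [346.2 320.6]
orange [311 220   6  13  19] [313.8 226.1]
orange [394 228  18  13  37] [402.6 234. ]
```

```bash
python3 -c "
from workcell import bot
print(bot.finish_job())"
```

```text
the job is handed in; nothing more can be done
None
```

I've handed the job in, with no verdict shown: the notched plate is held by its clear glass, level with the label up, about 0.22 m above the bench. Tilting it in the gripper wasn't possible, so I laid it on the bench and gripped it again. The cap is pulled back about 47 mm and the plain plate was left in its slot.

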